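# Hang the last washed jar on the drying rack and lock the keeper bar

## Robot

A 6-joint arm with a two-finger parallel gripper is mounted at the origin on the work surface. World frame = base frame: x ahead of the robot, y to its left, z up, the work surface at z = 0. Lengths are in mm, angles in rad, forces in N, time in s.
With the tool pointing down it reaches from about 350 to 975 mm from the base axis. Payload 7.1 kg.
Tool frame: the origin (TCP) lies midway between the tips of the shut fingers; the grasp point (between the pads) lies 19 mm behind it; z points along the fingers, x is the direction in which the jaws open and shut, and the axes are right-handed (so a half turn about z gives the same grasp; the last joint's range is limited). The gripper opens to 88 mm and grips with 3 to 60 N. Pads are 20 mm wide; open, the fingers measure 115 mm over their backs; the gripper's body (75 mm by 178 mm) begins 61 mm behind the grasp point.
Start: joints at [1.295, 0.423, 1.63, -0, 1.089, -0.019], TCP at [158.71, 604.496, 222.675] pointing down, gripper open.
Joint ranges: [-3, 3], [-0.9, 2.11], [0.09, 2.58], [-1.31, 4.45], [0.11, 2.69], [-2.54, 2.54]. Speed limits (rad/s): [2.39, 2.39, 3.01, 3.14, 3.14, 3.14].

## Interface

Orientations are given as a rotation vector (axis times angle).
In Python, from workcell import telemetry, imaging, ticket gives the robot as it stands.
- The arm moves only by the tool jog_arm, never from a script. Its arguments are lists of equal length, an entry for each row: "travel": the shift along the world's x, y, z in units of 400 mm (1.0 is 400 mm), a list of three; "dr": the turn, a rotation vector about the world's x, y, z in units of 90 degrees (1.0 is 90 degrees), a list of three. In form: {"travel": [[tx, ty, tz], ...], "dr": [[wx, wy, wz], ...]}. A call has exactly 10 rows; each row is the pose to reach, as a shift and turn from the pose measured when the call began; what a row does not reach only later rows make up. A row lasts 1/10 s, in which the tool goes at most 50 mm and 8.59 degrees, less where a joint would pass 70% of its speed; a pose out of reach is approached as far as the arm can. A call with a number of a shift or a turn outside -1 to 1 is refused whole. A call with a gripper value outside its range is refused whole. "hand" is the opening, from -1 (shut) to 1 (fully open), set as the call begins (left out, the last holds). The fingers move at their own pace and stop on an object; the grip force is fixed at half the most. Time passes only in rows, so rows that repeat a pose let the fingers close, or fill a call up. It gives the time, the measured TCP pose, the force and the opening at its end, in the units of the state.
- telemetry.get_obs(): the state, without advancing time (a new reading comes with each control period).
- imaging.get_image(name): name is "scene" or "top" or "wrist"; returns a dict with "pixels" (384x512x3 uint8, red, green, blue), "range_z" (384x512 float32, mm along the optical axis (not along the pixel's ray), 0 where there is no reading), "fx", "fy", "cx", "cy" (pixels), "k1" (the pictures are not rectified: a ray, as slopes to the right and down, at radius r is drawn at 1 + k1 r^2 times it, then the intrinsics apply), "extrinsics" (4x4, takes a point from world to camera coordinates). Camera axes: x right, y down, z forward; pixel columns grow to the right and rows downward; lengths in mm; the calibration is good to about 2 mm. A picture is of the moment at which its call begins.
- ticket.close_job(): hands the job in, once; it reports no verdict.
The state is a dict: "t": time; "qpos": joint angles; "qvel": joint speeds; "joint_torque": joint torques, N m; "ee_pos": TCP position; "orientation": TCP orientation; "ft_force": force on the tool from outside, world axes, zero at the start; "moment": the same for the moment, N m; "width": finger opening in mm.
Only numpy, scipy, OpenCV 4.12 (cv2) and the standard library are available. Lean on these libraries where they do the work, as an engineer would, in place of code of your own. Each camera call takes 0.05 s, during which the arm holds its last target. There are 200 camera calls.

## Task

Take the washed open jar out of the draining cradle, turn it fully upside down and set it gently over the free peg of the drying rack so that its rim sits flat on the deck. Then swing the rack's keeper bar shut over the jars until it has snapped fully home in its detent, and let go. Do not knock over or push aside the other things on the bench, and leave the two jars already on the rack where they are.

Things in the scene. Friction and masses are not known exactly. Their poses are not given: they have to be found in the camera images.
- jar: the washed jar: open, empty, white plastic, 60 g, outside 52 mm across, 100 mm long, wall 3 mm, mouth 46 mm inside. Origin: centre of the outside of its closed end; its z axis runs along the jar to the mouth. At the start it leans in the cradle mouth down, its z axis 40 degrees from straight down, the mouth pointing to the cradle's +x
- jar_rim (a point): centre of the jar's mouth, 100 mm along the jar's z from its origin
- cradle: fixed draining cradle: white base plate 160 x 100 x 8 mm, two sloping steel rails (8 mm thick, 36 mm apart) under the jar, a small sloping foot plate at its mouth. Origin: centre of the underside; +x is the way the mouth points, seen from above. The rails reach only 62 mm up the jar from the mouth; the last 38 mm at the closed end stand free all round
- rack: fixed drying rack: aluminium deck 100 x 340 mm, top 20 mm above the table, three upright grey pegs at y = -80, 0, +80 mm of the rack: foot 39 mm across, 8 mm high, a centring cone above it, an 18 mm post to 90 mm above the table. An inverted jar rests rim on deck, closed end 120 mm above the table. Origin: below the middle peg at table height; x across the row, away from the robot; z up
- latch (a point): top of the sprung ball on the latch post, at x = 8, y = -135 mm of the rack, 126 mm above the table; the post is 24 mm thick, and a thin stop plate beside it (at x = -13 mm) reaches 145 mm above the table
- free_peg: the peg without a jar (black rubber tip); origin on its axis at deck height, 20 mm above the table. Which of the three it is varies
- rackjar_a: jar like the washed one, already inverted on one of the pegs; origin: centre of its closed end, which is on top; loose
- rackjar_b: the other such jar
- keeper (a joint): angle (rad) of the keeper bar, which swings level about the hinge post. 0 = shut: the bar lies over the row of jars (rack's -y way from the hinge), its end at the stop plate. It grows to 1.45 opening to the rack's +x (anticlockwise from above). It stays where left. Below 0.07 the sprung ball resists, some 6 N at the knob; past it, below 0.03, the ball holds the bar home
- keeper_knob (a point): grip point on the keeper bar's upright black knob, 130 mm from the hinge axis: 14 mm thick, from 142 to 187 mm above the table; this point is on its axis at 170 mm
- keeper_pivot (a point): point on the hinge axis of the keeper bar (steel, 14 mm wide, 12 mm thick, 292 mm long), at x = 0, y = +145 mm of the rack, 136 mm above the table. The bar's underside passes 130 mm above the table, 10 mm over seated jars; half-open, the bar can be in the way of the free peg
- sample_tall: bystander, to be left alone: plain white sample jar with a red screw cap, 55 mm across, 100 mm tall, standing between cradle and rack
- sample_short: bystander, to be left alone: same, 80 mm tall, standing close behind the rack (beyond it from the robot), low enough for the keeper bar to pass over
- sample_front: bystander, to be left alone: same, 80 mm tall, standing close in front of the rack, on the robot's side
- wash_bottle: bystander, to be left alone: white bottle with a blue cap, 64 mm across, 160 mm tall
- beaker: bystander, to be left alone: empty white plastic beaker, 80 mm across, 100 mm tall
- marker: bystander, to be left alone: black pen lying flat, 14 mm thick, 134 mm long
- spare_cap: bystander, to be left alone: red cap lying flat, 55 mm across, 16 mm thick
Things that resemble listed ones, but are neither listed nor needed, are in the scene too. Leave any black look-alike of the rackjar_b alone. What is shaped like the rackjar_a but purple is not meant.

How it is judged:
By the outcome, as a careful person would: the job done as asked, in the order asked, and still so for the second after the job is handed in, with the robot touching nothing.
It also fails if it takes over 72 s, if anything falls off the work surface, if the arm or the gripper's body presses on something with over 40 N, if the wrist force passes 120 N, or if a joint passes its speed limit or range.

## Working session

There is one attempt and no reset: what is moved stays moved. The work goes in short steps, Python scripts to look and compute and a tool call to move; the robot and the scene stay as the last step left them, time stands still between calls to the robot, and variables do not carry over. Pictures are saved under pics/ and viewed, about 8 in all and at most 12, crops included, and the job is handed in when it is done.

Besides the shell and the picture viewer there is one more tool, called after "Emit:" as a command line: name --argument value ..., lists and objects as JSON in quotes. jog_arm: Moves the arm, as the interface text tells. Its arguments: {"type":"object","properties":{"travel":{"type":"array"},"dr":{"type":"array"},"hand":{"type":"number"}},"required":["travel","dr"]}

```bash
mkdir -p pics; ls; cat > h.py <<'E'
import numpy as np, cv2, pickle
from workcell import telemetry, imaging, ticket
from scipy.spatial.transform import Rotation as R
def grab(n,save=None):
    d=imaging.get_image(n); pickle.dump(d,open(f'{n}.pkl','wb'))
    if save: cv2.imwrite(f'pics/{save}.png',d['pixels'][:,:,::-1])
    return d
def load(n): return pickle.load(open(f'{n}.pkl','rb'))
def cloud(d):
    h,w=d['range_z'].shape; v,u=np.mgrid[:h,:w]
    K=np.array([[d['fx'],0,d['cx']],[0,d['fy'],d['cy']],[0,0,1.]])
    p=np.stack([u,v],-1).reshape(-1,1,2).astype(float)
    s=cv2.undistortPoints(p,K,np.array([d['k1'],0,0,0,0.])).reshape(h,w,2)
    z=d['range_z'].astype(float); P=np.dstack([s*z[...,None],z])
    E=np.array(d['extrinsics']); W=(P-E[:3,3])@E[:3,:3]
    W[z<=0]=np.nan
    return W
def project(d,pts):
    K=np.array([[d['fx'],0,d['cx']],[0,d['fy'],d['cy']],[0,0,1.]]);E=np.array(d['extrinsics'])
    return cv2.projectPoints(np.array(pts,float).reshape(-1,1,3),cv2.Rodrigues(E[:3,:3])[0],E[:3,3],K,np.array([d['k1'],0,0,0,0.]))[0].reshape(-1,2)
E
python3 - <<'E'
from h import *
a=grab('scene');b=grab('top')
for n,d in(('s1',a),('t1',b)):
    cv2.imwrite(f'pics/{n}.png',cv2.resize(d['pixels'][:,:,::-1],(800,600),interpolation=cv2.INTER_CUBIC))
    print(d['extrinsics'],d['fx'],d['k1'])
print(telemetry.get_obs())
E
```

```text
pics
[[ 8.53573191e-01  5.20588961e-01  1.99985384e-02 -4.60198506e+02]
 [ 3.74869092e-01 -5.87083635e-01 -7.17499805e-01 -1.46079091e+02]
 [-3.61781663e-01  6.19935432e-01 -6.96271563e-01  1.57751733e+03]
 [ 0.00000000e+00  0.00000000e+00  0.00000000e+00  1.00000000e+00]] 419.6295525808956 -0.06569949994850117
[[ 3.64411864e-03 -9.99980393e-01 -5.09247636e-03 -2.67831597e+01]
 [-9.85370921e-01 -2.72309541e-03 -1.70401679e-01  5.81690912e+02]
 [ 1.70384471e-01  5.63894206e-03 -9.85361525e-01  9.88453489e+02]
 [ 0.00000000e+00  0.00000000e+00  0.00000000e+00  1.00000000e+00]] 411.75747255450375 -0.06844940384397573
{'t': 0.1, 'qpos': array([ 1.29500258e+00,  4.23772098e-01,  1.63058032e+00, -3.71263916e-05,
        1.08862029e+00, -1.90265721e-02]), 'qvel': array([-0.00214036, -0.00260285, -0.00016449,  0.00091984, -0.00072582,
       -0.00122367]), 'joint_torque': array([ 1.50321644e-04, -5.45613241e+01, -2.74324501e+01,  6.45279069e-02,
        1.88393629e-02, -5.16096759e-05]), 'ee_pos': array([158.58849084, 604.03465929, 221.98771346]), 'orientation': array([ 2.48688450e+00,  1.91824852e+00, -1.71013647e-03]), 'ft_force': array([ 0.02006827, -0.14431503, -0.78352418]), 'moment': array([ 0.03046474, -0.0152389 , -0.0006775 ]), 'width': 87.79913544758479}
```

View pics/s1.png

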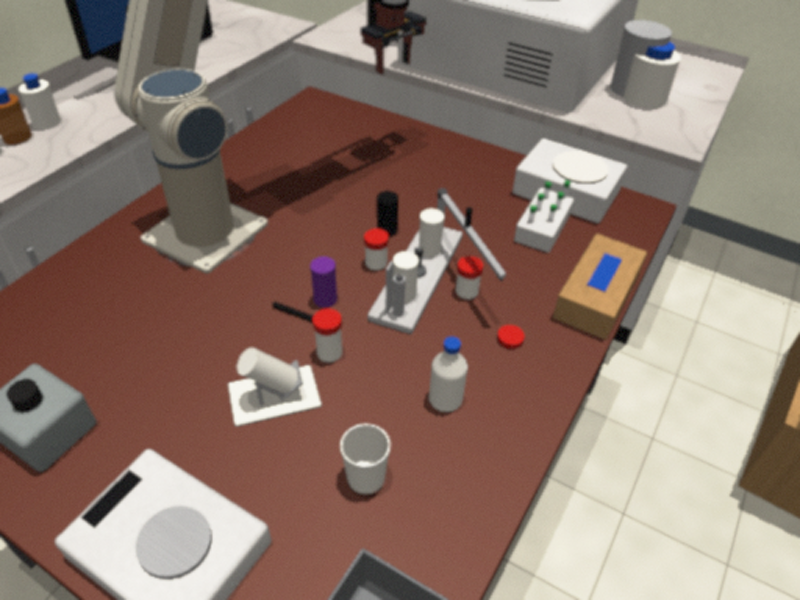

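View pics/t1.png

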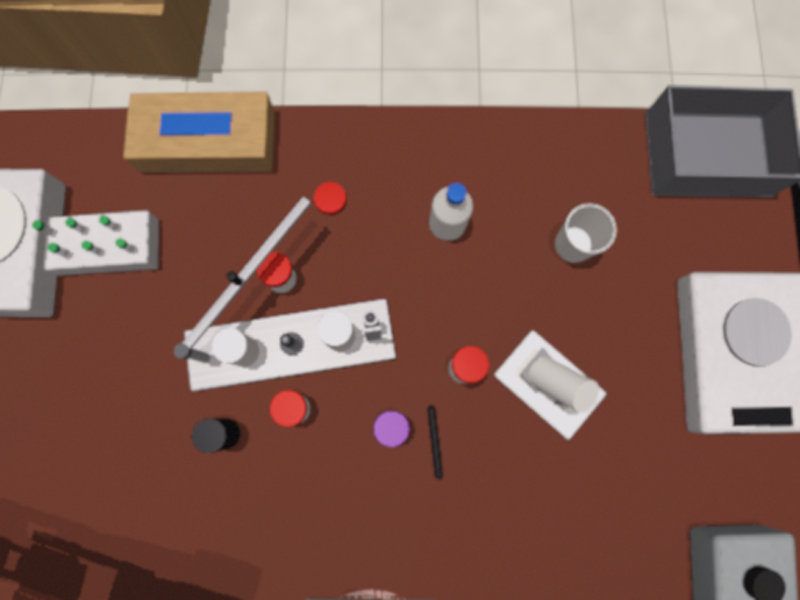

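Scene picture: the jar leans in the cradle at (270,370), mouth towards (295,380); the keeper is half open at (470,230). Top picture: the free peg is the middle one (290,342), the rack jars are at (231,347) and (336,330), the keeper hinge is at (182,351), the knob at (234,278), and the cradle at (550,385).

```bash
cat > m.py <<'E'
from h import *
S=1.5625
for n in('top','scene'):
    d=load(n);W=cloud(d);h,w=W.shape[:2];v,u=np.mgrid[:h,:w]
    X,Y,Z=np.moveaxis(W,-1,0)
    def box(x0,y0,x1,y1): return (u>=x0/S)&(u<=x1/S)&(v>=y0/S)&(v<=y1/S)
    print(n)
    # table
    t=box(300,420,360,560) if n=='top' else box(150,300,220,350)
    print(' table z',np.nanmedian(Z[t]))
    if n=='top':
        m=box(175,290,400,395)&(np.abs(Z-20)<5); r=cv2.minAreaRect(W[m][:,:2].astype(np.float32)); print(' deck',r,np.median(Z[m]))
        for nm,b,lo in(('jarL',(205,320,255,370),114),('jarR',(312,305,360,352),114),('peg',(275,328,305,358),80),('latch',(355,305,385,345),100),('bar',(170,190,320,365),126),('short',(255,250,300,295),70),('front',(265,385,315,430),70),('tall',(440,340,500,390),90),('purple',(370,405,415,450),60),('bottle',(420,175,480,245),40),('black',(185,410,245,455),60),('marker',(425,400,445,480),8)):
            m=box(*b)&(Z>lo)&(Z<200); p=W[m]; print(' ',nm,m.sum(),np.round(np.median(p,0),1),np.round(p.min(0)),np.round(p.max(0)))
        m=box(170,190,320,365)&(Z>126)&(Z<146); p=W[m].astype(np.float32); l=cv2.fitLine(p[:,:2],cv2.DIST_HUBER,0,.01,.01).ravel(); print(' bar line',l)
        m=box(170,190,320,365)&(Z>160)&(Z<195);print(' knob',np.round(W[m],1).tolist()[:12])
        m=box(490,330,610,440)&(np.abs(Z-8)<4); print(' cradle',cv2.minAreaRect(W[m][:,:2].astype(np.float32)))
    b=(490,330,610,440) if n=='top' else (225,340,325,425)
    m=box(*b)&(Z>30); np.save(f'jar_{n}.npy',W[m]); p=W[m];print(' jarpts',m.sum(),np.round(p.min(0)),np.round(p.max(0)))
E
python3 m.py
```

```text
top
 table z -0.7194572960087207
 deck ((514.74853515625, 136.42384338378906), (100.75685119628906, 339.7923889160156), 9.474104881286621) 19.42326055514674
  jarL 409 [503.6 211.7 119.4] [478. 185. 114.] [537. 241. 142.]
  jarR 382 [528.1  52.4 119.4] [504.  27. 115.] [555.  78. 124.]
  peg 53 [515.4 131.6  85.1] [508. 123.  80.] [525. 141.  94.]
  latch 142 [538.1  -1.4 120.1] [520. -16. 101.] [557.  11. 149.]
  bar 954 [594.1 192.  141.4] [480.  92. 126.] [725. 286. 188.]
  short 431 [628.4 155.6  79.7] [603. 128.  70.] [656. 182. 146.]
  front 423 [410.1 125.8  79.1] [384.  99.  70.] [436. 153.  85.]
  tall 423 [ 476.5 -152.2   99.3] [ 451. -179.   91.] [ 503. -126.  104.]
  purple 392 [380.8 -32.1  99.4] [356. -58.  95.] [406.  -9. 104.]
  bottle 675 [ 715.6 -124.4  109.7] [ 695. -160.   41.] [755. -97. 164.]
  black 477 [369.6 236.3  98.9] [344. 214.  61.] [395. 266. 104.]
  marker 228 [ 356.5 -103.3   11.7] [ 302. -116.    8.] [417. -93.  17.]
 bar line [  0.7945245   -0.60723215 599.75244    189.66644   ]
 knob [[601.6, 197.0, 185.6], [601.9, 195.0, 184.4], [599.4, 201.4, 185.4], [599.0, 198.7, 187.2], [599.4, 196.9, 185.3], [599.2, 194.4, 186.2], [599.6, 192.7, 184.3], [596.9, 201.1, 186.2], [597.4, 199.4, 183.9], [597.4, 197.1, 184.2], [596.8, 194.2, 186.9], [596.5, 191.6, 188.2]]
 cradle ((449.00396728515625, -296.53704833984375), (198.8385772705078, 176.8924560546875), 88.111572265625)
 jarpts 1059 [ 406. -345.   30.] [ 507. -237.  132.]
scene
 table z 0.0455518209757776
 jarpts 861 [ 408. -342.   30.] [ 506. -169.  134.]
```

```bash
cat > fit.py <<'E'
from h import *
from scipy.optimize import least_squares
T=[]
for n in('top','scene'):
    p=np.load(f'jar_{n}.npy'); p=p[(p[:,2]>40)&(p[:,1]<-225)&(p[:,0]<520)]
    if len(p)>0:T.append(p)
def ax(ph,t): return np.array([np.sin(t)*np.cos(ph),np.sin(t)*np.sin(ph),-np.cos(t)])
def res(q,p):
    d=p-q[:3];a=ax(q[3],q[4]);s=d@a;r=np.linalg.norm(d-np.outer(s,a),axis=1)
    # signed dist to capped cylinder
    dx=r-26; dz=np.maximum(-s,s-100); o=np.hypot(np.maximum(dx,0),np.maximum(dz,0))
    return o+np.minimum(np.maximum(dx,dz),0)
for P in T+[np.vstack(T)]:
    best=min((least_squares(res,[*(np.median(P,0)),ph,0.7],args=(P,),loss='soft_l1',f_scale=1.5) for ph in(.3,.7,1.0)),key=lambda f:f.cost)
    q=best.x; print(len(P),np.round(q[:3],1),np.degrees(q[3:]).round(1),'med',np.median(abs(best.fun)).round(2),'rim',(q[:3]+100*ax(*q[3:])).round(1))
d=load('top');W=cloud(d);h,w=W.shape[:2];v,u=np.mgrid[:h,:w];Z=W[...,2]
pix=d['pixels'].astype(int)
m=(u>315)&(u<392)&(v>208)&(v<284)&(abs(Z-8)<5)&(pix.min(-1)>120)
c,l,s=cv2.connectedComponentsWithStats(m.astype(np.uint8))[1:4] if 0 else cv2.connectedComponentsWithStats(m.astype(np.uint8))[1:4]
k=W[m][:,:2].astype(np.float32);print('cradle',m.sum(),cv2.minAreaRect(k))
E
python3 fit.py
```

```text
1045 [ 426.9 -322.3  112.4] [48.9 42. ] med 0.8 rim [ 470.9 -271.9   38.1]
782 [ 426.1 -320.9  112.5] [228.5 -41.8] med 1.12 rim [ 470.3 -270.9   38. ]
1827 [ 470.5 -271.5   38. ] [  48.7 -138. ] med 1.03 rim [ 426.4 -321.8  112.3]
cradle 1252 ((451.13128662109375, -293.879150390625), (161.85232543945312, 100.8458251953125), 49.24168395996094)
```

```bash
cat >> h.py <<'E'
def pose(head,tilt=0,tdir=1):
    "tool x at heading (deg, level); tool z tilted from down by tilt toward heading+90*tdir"
    h=np.radians(head); x=np.array([np.cos(h),np.sin(h),0]); g=np.radians(head+90*tdir)
    t=np.radians(tilt); z=np.array([np.sin(t)*np.cos(g),np.sin(t)*np.sin(g),-np.cos(t)])
    return R.from_matrix(np.column_stack([x,np.cross(z,x),z]))
def go(p,rot=None):
    o=telemetry.get_obs(); c=R.from_rotvec(o['orientation'])
    print('travel',np.round((np.array(p)-o['ee_pos'])/400,4), 'dr',None if rot is None else np.round((rot*c.inv()).as_rotvec()/(np.pi/2),4),'q',o['qpos'].round(2),'x',c.as_matrix()[:,0].round(3),'z',c.as_matrix()[:,2].round(3))
E
python3 -c "
from h import *
go((420,210,400),pose(17))"
```

```text
travel [ 0.6535 -0.9851  0.445 ] dr [ 7.000e-04 -6.000e-04 -6.477e-01] q [ 1.3   0.42  1.63 -0.    1.09 -0.02] x [ 0.254  0.967 -0.001] z [-0.    -0.001 -1.   ]
```

Emit:
jog_arm --travel '[[0.05, -0.08, 0.1], [0.13, -0.18, 0.2], [0.2, -0.28, 0.3], [0.27, -0.38, 0.4], [0.34, -0.48, 0.45], [0.41, -0.6, 0.45], [0.48, -0.7, 0.45], [0.54, -0.8, 0.45], [0.6, -0.9, 0.45], [0.65, -0.98, 0.45]]' --dr '[[0, 0, -0.06], [0, 0, -0.13], [0, 0, -0.2], [0, 0, -0.26], [0, 0, -0.32], [0, 0, -0.39], [0, 0, -0.45], [0, 0, -0.52], [0, 0, -0.58], [0, 0, -0.64]]' --hand 1

```text
t: 1.1
ee_pos: [404.1, 234.2, 401.7]
orientation: [3.105, 0.477, -0.002]
ft_force: [2.1, 0.6, 0.3]
width: 87.9
```

```bash
python3 -c "
from h import *
go((430,-160,330),pose(-30,5))
go((398.2,-354.2,164),pose(-41,40))"
```

```text
travel [ 0.0647 -0.9856 -0.1792] dr [ 0.0567 -0.0069 -0.5273] q [0.5  0.01 1.75 0.   1.39 0.19] x [ 0.954  0.3   -0.001] z [-0.001 -0.    -1.   ]
travel [-0.0148 -1.4711 -0.5942] dr [ 0.4537 -0.0951 -0.6225] q [0.5  0.01 1.75 0.   1.39 0.19] x [ 0.954  0.3   -0.001] z [-0.001 -0.    -1.   ]
```

Emit:
jog_arm --travel '[[0.01, -0.1, 0], [0.02, -0.2, 0], [0.03, -0.3, 0], [0.04, -0.4, 0], [0.04, -0.52, 0], [0.05, -0.64, 0], [0.05, -0.76, 0], [0.05, -0.86, -0.03], [0.04, -0.94, -0.06], [0.04, -0.99, -0.1]]' --dr '[[0, 0, -0.06], [0, 0, -0.12], [0, 0, -0.18], [0, 0, -0.24], [0, 0, -0.3], [0, 0, -0.36], [0, 0, -0.42], [0, 0, -0.48], [0, 0, -0.54], [0, 0, -0.6]]'

```text
t: 2.1
ee_pos: [419.6, -164.0, 361.4]
orientation: [2.98, -0.993, -0.001]
ft_force: [0.5, -0.7, -0.0]
width: 87.9
```

```bash
python3 -c "
from h import *
go((398.2,-354.2,164),pose(-41,40))"
```

```text
travel [-0.0535 -0.4755 -0.4935] dr [ 0.3457 -0.2795 -0.0441] q [-0.4   0.01  1.83 -0.    1.3   0.24] x [ 0.8 -0.6 -0. ] z [-0.  0. -1.]
```

Emit:
jog_arm --travel '[[-0.01, -0.08, -0.02], [-0.02, -0.18, -0.06], [-0.03, -0.27, -0.12], [-0.04, -0.35, -0.19], [-0.05, -0.41, -0.26], [-0.053, -0.45, -0.33], [-0.053, -0.475, -0.4], [-0.053, -0.475, -0.46], [-0.053, -0.475, -0.493], [-0.053, -0.475, -0.493]]' --dr '[[0.04, -0.03, -0.005], [0.09, -0.07, -0.01], [0.13, -0.11, -0.02], [0.18, -0.15, -0.025], [0.23, -0.18, -0.03], [0.27, -0.22, -0.035], [0.31, -0.25, -0.04], [0.346, -0.28, -0.044], [0.346, -0.28, -0.044], [0.346, -0.28, -0.044]]'

```text
t: 3.1
ee_pos: [397.6, -353.1, 162.3]
orientation: [-2.311, 0.866, -0.31]
ft_force: [-0.1, -0.1, 0.2]
width: 87.8
```

```bash
python3 - <<'E'
from h import *
go((440.4,-305.7,87.4),pose(-41,40))
d=grab('wrist'); cv2.imwrite('pics/w1.png',d['pixels'][:,:,::-1])
W=cloud(d);q=np.array([426.5,-321.7,112.7])
m=(np.linalg.norm(W-q,axis=-1)<60)&(W[...,2]>40);np.save('jar_top.npy',W[m]);np.save('jar_scene.npy',np.zeros((0,3)))
print(m.sum())
E
python3 fit.py
```

```text
travel [ 0.107   0.1184 -0.1873] dr [-0.002  -0.0016  0.0002] q [-1.1   0.53  1.83  0.69  1.19 -0.79] x [ 0.754 -0.656 -0.004] z [ 0.42   0.487 -0.766]
3571
3571 [ 426.2 -321.   114. ] [48.5 41. ] med 0.37 rim [ 469.7 -271.9   38.5]
3571 [ 426.2 -321.   114. ] [48.5 41. ] med 0.37 rim [ 469.7 -271.9   38.5]
cradle 1252 ((451.13128662109375, -293.879150390625), (161.85232543945312, 100.8458251953125), 49.24168395996094)
```

View pics/w1.png

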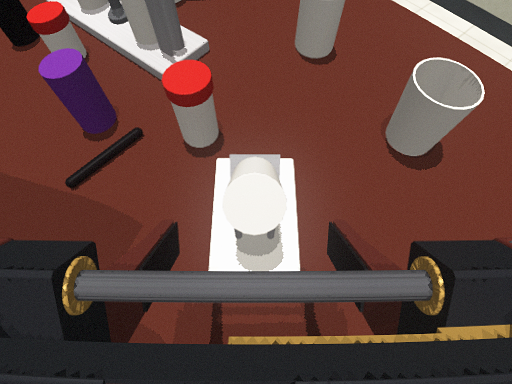

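The wrist view shows the jar's closed end at (255,205), centred between the fingers, and the fit agrees with the earlier ones. Approach along the axis, then grip.

Emit:
jog_arm --travel '[[0.016, 0.018, -0.028], [0.032, 0.036, -0.056], [0.048, 0.054, -0.084], [0.064, 0.072, -0.112], [0.08, 0.09, -0.14], [0.093, 0.105, -0.162], [0.102, 0.115, -0.178], [0.1065, 0.12, -0.185], [0.1065, 0.12, -0.185], [0.1065, 0.12, -0.185]]' --dr '[[0, 0, 0], [0, 0, 0], [0, 0, 0], [0, 0, 0], [0, 0, 0], [0, 0, 0], [0, 0, 0], [0, 0, 0], [0, 0, 0], [0, 0, 0]]'

```text
t: 4.15
ee_pos: [441.0, -305.8, 90.1]
orientation: [-2.313, 0.865, -0.314]
ft_force: [-0.3, 0.4, -0.5]
width: 87.9
```

Emit:
jog_arm --travel '[[0, 0, 0], [0, 0, 0], [0, 0, 0], [0, 0, 0], [0, 0, 0], [0, 0, 0], [0, 0, 0], [0, 0, 0], [0, 0, 0], [0, 0, 0]]' --dr '[[0, 0, 0], [0, 0, 0], [0, 0, 0], [0, 0, 0], [0, 0, 0], [0, 0, 0], [0, 0, 0], [0, 0, 0], [0, 0, 0], [0, 0, 0]]' --hand -1

```text
t: 5.15
ee_pos: [440.9, -305.6, 90.4]
orientation: [-2.312, 0.864, -0.313]
ft_force: [-4.0, 0.8, 5.0]
width: 52.6
```

Emit:
jog_arm --travel '[[-0.003, -0.003, 0.01], [-0.005, -0.005, 0.03], [-0.005, -0.005, 0.06], [-0.005, -0.005, 0.1], [-0.005, -0.005, 0.16], [-0.005, -0.005, 0.23], [-0.005, -0.005, 0.3], [-0.005, -0.005, 0.37], [-0.005, -0.005, 0.44], [-0.005, -0.005, 0.5]]' --dr '[[0, 0, 0], [0, 0, 0], [0, 0, 0], [0, 0, 0], [0, 0, 0], [0, 0, 0], [0, 0, 0], [0, 0, 0], [0, 0, 0], [0, 0, 0]]'

```text
t: 6.15
ee_pos: [438.8, -307.6, 293.2]
orientation: [-2.314, 0.864, -0.315]
ft_force: [0.1, -0.1, -0.5]
width: 52.5
```

```bash
python3 - <<'E'
from h import *
from scipy.optimize import least_squares
go((490,-100,330),pose(-25,0)); go((515.6,131.8,330),pose(-6,0))
o=telemetry.get_obs();print(o['width'],o['ft_force'])
d=grab('wrist','w2');W=cloud(d);p=o['ee_pos'];Rt=R.from_rotvec(o['orientation']).as_matrix()
L=(W-p)@Rt   # tool frame
m=(abs(L[...,0])<24)&(L[...,2]>-45)&(L[...,2]<75)&(abs(L[...,1])<40)
P=L[m];print(m.sum(),P.min(0).round(1),P.max(0).round(1))
def res(q):
    a=np.array([q[3],q[4],1]);a/=np.linalg.norm(a);e=P-q[:3];s=e@a;r=np.linalg.norm(e-np.outer(s,a),axis=1)
    dx=r-26;dz=np.maximum(-s,s-100);return np.hypot(np.maximum(dx,0),np.maximum(dz,0))+np.minimum(np.maximum(dx,dz),0)
f=least_squares(res,[0,0,-33,0,0],loss='soft_l1',f_scale=1.);print(f.x.round(3),np.median(abs(f.fun)))
E
```

```text
travel [0.1279 0.5189 0.0919] dr [-0.3734  0.2429  0.1699] q [-1.    0.32  1.79  0.69  1.33 -0.56] x [ 0.755 -0.656  0.001] z [ 0.422  0.485 -0.766]
travel [0.1919 1.0984 0.0919] dr [-0.4133  0.1801  0.3722] q [-1.    0.32  1.79  0.69  1.33 -0.56] x [ 0.755 -0.656  0.001] z [ 0.422  0.485 -0.766]
52.50080243827948 [ 0.07799693 -0.136196   -0.45893645]
7753 [-24.  -26.8 -34.1] [24.  26.6 67.7]
[-1.8500e-01  1.0950e+00 -3.1755e+01  1.0000e-03 -1.5000e-02] 0.24872029611117774
```

View pics/w2.png

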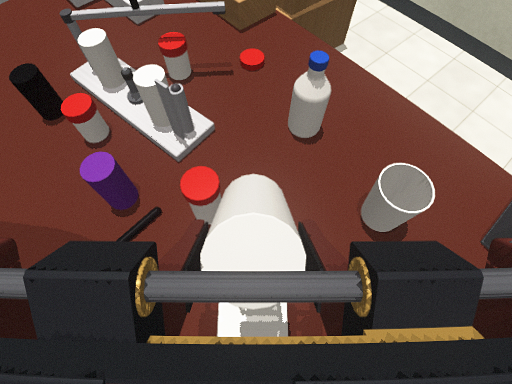

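The wrist view shows the jar held straight between the pads at (255,235). It clears the bench, and the middle peg is visible at (130,80). Carry it over and turn it upright.

Emit:
jog_arm --travel '[[0.01, 0.03, 0.02], [0.03, 0.08, 0.04], [0.04, 0.14, 0.06], [0.06, 0.2, 0.08], [0.07, 0.26, 0.09], [0.09, 0.32, 0.09], [0.1, 0.38, 0.09], [0.11, 0.44, 0.09], [0.12, 0.48, 0.09], [0.128, 0.52, 0.09]]' --dr '[[-0.02, 0.013, 0.01], [-0.055, 0.036, 0.025], [-0.095, 0.06, 0.043], [-0.13, 0.086, 0.06], [-0.175, 0.114, 0.08], [-0.215, 0.14, 0.098], [-0.255, 0.166, 0.116], [-0.295, 0.192, 0.134], [-0.335, 0.218, 0.152], [-0.373, 0.243, 0.17]]'

```text
t: 7.2
ee_pos: [491.1, -99.7, 333.7]
orientation: [3.065, -0.672, 0.007]
ft_force: [0.0, -1.0, -0.2]
width: 52.5
```

```bash
python3 - <<'E'
from h import *
go((515.6,131.8,270),pose(-6,0)*R.from_euler('x',0))
E
```

```text
travel [ 0.0613  0.5788 -0.1593] dr [0.0025 0.0026 0.2082] q [-0.22  0.12  1.78 -0.    1.24  0.21] x [ 0.908 -0.418  0.005] z [ 0.003 -0.004 -1.   ]
```

Emit:
jog_arm --travel '[[0.005, 0.05, 0], [0.012, 0.12, 0], [0.02, 0.2, 0], [0.028, 0.28, -0.01], [0.037, 0.36, -0.03], [0.046, 0.44, -0.06], [0.055, 0.51, -0.09], [0.06, 0.56, -0.12], [0.0613, 0.579, -0.15], [0.0613, 0.579, -0.16]]' --dr '[[-0.001, 0, 0.02], [-0.002, 0, 0.05], [-0.003, 0, 0.07], [-0.004, 0, 0.1], [-0.005, 0.001, 0.13], [-0.006, 0.002, 0.16], [-0.007, 0.003, 0.18], [-0.007, 0.003, 0.2], [-0.007, 0.003, 0.208], [-0.007, 0.003, 0.208]]'

```text
t: 8.2
ee_pos: [514.6, 132.2, 268.6]
orientation: [3.122, -0.162, 0.001]
ft_force: [0.2, -0.8, -0.6]
width: 52.2
```

```bash
cat > chk.py <<'E'
from h import *
import sys
go((515.6,131.8,190))
for n in('top','scene'):
    d=grab(n);W=cloud(d)
    c=project(d,[(515,132,110)])[0];u,v=(c*1).astype(int)
    I=d['pixels'][max(v-85,0):v+85,max(u-100,0):u+100,::-1]; I=cv2.resize(I,None,fx=2,fy=2,interpolation=cv2.INTER_CUBIC)
    I=cv2.resize(I,(400,340))
    P=I if n=='top' else np.hstack([P,I])
cv2.imwrite(f'pics/{sys.argv[1]}.png',P)
E
python3 chk.py c1
```

```text
travel [ 0.0024 -0.0011 -0.1964] dr None q [ 0.24  0.23  1.79 -0.02  1.12  0.35] x [ 0.995 -0.104  0.002] z [ 0.    -0.015 -1.   ]
```

View pics/c1.png

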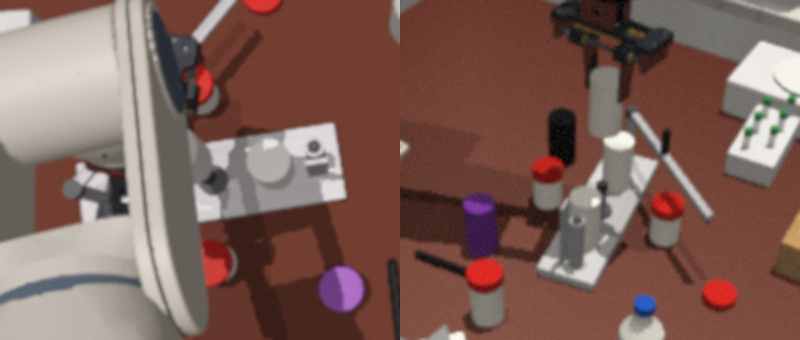

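The crops show the jar upright above the rack (605,100 in the right half) and the peg at (603,190), with the keeper clear of the gripper. Refine the peg position from the wrist cloud and the scene camera.

```bash
python3 - <<'E'
from h import *
for n in('wrist','top','scene'):
    d=load(n);W=cloud(d);X,Y,Z=np.moveaxis(W,-1,0);out=[]
    for c in((503.6,211.7),(528.1,52.4)):
        m=(np.hypot(X-c[0],Y-c[1])<32)&(abs(Z-119.5)<3)
        if m.sum()>20:
            out.append((*(np.array(cv2.minEnclosingCircle(W[m][:,:2].astype(np.float32))[0])),cv2.minEnclosingCircle(W[m][:,:2].astype(np.float32))[1],np.median(Z[m])))
    m=(np.hypot(X-515.5,Y-132)<16)&(Z>60)&(Z<96)
    print(n,np.round(out,1).tolist(),'peg',m.sum(),np.round(np.mean(W[m],0),1),np.round(W[m].min(0),1),np.round(W[m].max(0),1))
    # held jar seen by scene
    if n=='scene':
        m=(np.hypot(X-515.5,Y-132)<34)&(Z>205)&(Z<260); P=W[m]
        from scipy.optimize import least_squares
        f=least_squares(lambda q:np.hypot(P[:,0]-q[0],P[:,1]-q[1])-26,[515,132],loss='soft_l1');print('held',f.x,m.sum(),P[:,2].min())
    for c in((515.5,132),):
        m=(np.hypot(X-c[0],Y-c[1])<16)&(Z>50)&(Z<88);P=W[m]
        if len(P)>10:
            from scipy.optimize import least_squares
            print(' pegfit',least_squares(lambda q:np.hypot(P[:,0]-q[0],P[:,1]-q[1])-9,[515,132],loss='soft_l1').x)
E
```

```text
wrist [[500.9, 210.7, 26.7, 120.0], [526.9, 53.8, 26.9, 120.1]] peg 164 [512.9 127.2  79. ] [504.5 121.2  60.1] [523.6 140.   92. ]
 pegfit [514.78679917 132.67295301]
top [[528.9, 52.7, 25.9, 119.2]] peg 23 [511.4 126.6  80. ] [506.2 122.4  62.2] [520.5 133.6  87.4]
 pegfit [515.92272143 132.18285365]
scene [[501.8, 209.6, 25.8, 120.4], [527.3, 53.9, 27.4, 120.5]] peg 39 [517.2 129.6  80.7] [505.8 122.5  64.7] [524.3 140.6  93.4]
held [513.3139047  132.41601103] 240 205.06152612161844
 pegfit [513.98129444 134.42347316]
```

Emit:
jog_arm --travel '[[0.001, 0.002, -0.03], [0.001, 0.002, -0.07], [0.001, 0.002, -0.12], [0.001, 0.002, -0.17], [0.001, 0.002, -0.22], [0.001, 0.002, -0.26], [0.001, 0.002, -0.3], [0.001, 0.002, -0.33], [0.001, 0.002, -0.36], [0.001, 0.002, -0.38]]' --dr '[[0, 0, 0], [0, 0, 0], [0, 0, 0], [0, 0, 0], [0, 0, 0], [0, 0, 0], [0, 0, 0], [0, 0, 0], [0, 0, 0], [0, 0, 0]]'

```text
t: 9.3
ee_pos: [515.3, 131.5, 116.4]
orientation: [3.122, -0.166, 0.002]
ft_force: [0.4, 0.2, -1.6]
width: 52.3
```

Emit:
jog_arm --travel '[[-0.001, 0.003, -0.01], [-0.001, 0.003, -0.02], [-0.001, 0.003, -0.03], [-0.001, 0.003, -0.038], [-0.001, 0.003, -0.045], [-0.001, 0.003, -0.05], [-0.001, 0.003, -0.055], [-0.001, 0.003, -0.058], [-0.001, 0.003, -0.06], [-0.001, 0.003, -0.06]]' --dr '[[0, 0, 0], [0, 0, 0], [0, 0, 0], [0, 0, 0], [0, 0, 0], [0, 0, 0], [0, 0, 0], [0, 0, 0], [0, 0, 0], [0, 0, 0]]'

```text
t: 10.3
ee_pos: [514.8, 132.8, 92.3]
orientation: [3.122, -0.166, 0.001]
ft_force: [-0.7, -0.1, -1.0]
width: 52.2
```

Rim is about 4 mm above the deck with no contact. Ease down.

Emit:
jog_arm --travel '[[0, 0, -0.001], [0, 0, -0.002], [0, 0, -0.003], [0, 0, -0.004], [0, 0, -0.005], [0, 0, -0.006], [0, 0, -0.007], [0, 0, -0.008], [0, 0, -0.009], [0, 0, -0.009]]' --dr '[[0, 0, 0], [0, 0, 0], [0, 0, 0], [0, 0, 0], [0, 0, 0], [0, 0, 0], [0, 0, 0], [0, 0, 0], [0, 0, 0], [0, 0, 0]]'

```text
t: 11.3
ee_pos: [514.8, 132.7, 88.7]
orientation: [3.122, -0.166, 0.001]
ft_force: [0.2, -0.3, -1.7]
width: 52.3
```

Emit:
jog_arm --travel '[[0, 0, -0.0005], [0, 0, -0.001], [0, 0, -0.0015], [0, 0, -0.002], [0, 0, -0.0025], [0, 0, -0.003], [0, 0, -0.0035], [0, 0, -0.004], [0, 0, -0.004], [0, 0, -0.004]]' --dr '[[0, 0, 0], [0, 0, 0], [0, 0, 0], [0, 0, 0], [0, 0, 0], [0, 0, 0], [0, 0, 0], [0, 0, 0], [0, 0, 0], [0, 0, 0]]'

```text
t: 12.3
ee_pos: [515.1, 132.7, 88.4]
orientation: [3.122, -0.166, 0.002]
ft_force: [-3.9, -1.5, 15.7]
width: 52.2
```

Contact at the expected height (about 16 N). Relax and open to about 66 mm.

Emit:
jog_arm --travel '[[0, 0, 0.001], [0, 0, 0.001], [0, 0, 0.001], [0, 0, 0.001], [0, 0, 0.001], [0, 0, 0.001], [0, 0, 0.001], [0, 0, 0.001], [0, 0, 0.001], [0, 0, 0.001]]' --dr '[[0, 0, 0], [0, 0, 0], [0, 0, 0], [0, 0, 0], [0, 0, 0], [0, 0, 0], [0, 0, 0], [0, 0, 0], [0, 0, 0], [0, 0, 0]]' --hand 0.5

```text
t: 13.3
ee_pos: [515.1, 132.7, 88.8]
orientation: [3.122, -0.166, 0.002]
ft_force: [1.3, 0.3, 0.1]
width: 65.9
```

Emit:
jog_arm --travel '[[0, 0, 0.01], [0, 0, 0.03], [0, 0, 0.06], [0, 0, 0.1], [0, 0, 0.16], [0, 0, 0.22], [0, 0, 0.29], [0, 0, 0.36], [-0.1, 0, 0.43], [-0.2, 0, 0.47]]' --dr '[[0, 0, 0], [0, 0, 0], [0, 0, 0], [0, 0, 0], [0, 0, 0], [0, 0, 0], [0, 0, 0], [0, 0, 0], [0, 0, 0], [0, 0, 0]]'

```text
t: 14.3
ee_pos: [435.3, 132.9, 279.7]
orientation: [3.123, -0.168, 0.008]
ft_force: [0.0, 0.3, 0.3]
width: 65.6
```

```bash
python3 chk.py c2; python3 - <<'E'
from h import *
for n in('wrist','top','scene'):
    d=grab(n);W=cloud(d);X,Y,Z=np.moveaxis(W,-1,0)
    for c in((502,211),(515,132),(528,53)):
        m=(np.hypot(X-c[0],Y-c[1])<32)&(abs(Z-119.5)<5)
        if m.sum()>20:
            k=cv2.minEnclosingCircle(W[m][:,:2].astype(np.float32)); A=np.c_[W[m][:,:2]-c,np.ones(m.sum())]; s=np.linalg.lstsq(A,Z[m],rcond=None)[0]
            print(n,np.round(k[0],1),round(k[1],1),'z',np.median(Z[m]).round(1),'slope',s[:2].round(3))
    m=(Z>157)&(Z<192)&(np.hypot(X-598,Y-197)<25); 
    if m.sum(): print(n,'knob',m.sum(),np.round(W[m].mean(0),1),np.round(W[m].min(0)),np.round(W[m].max(0)))
E
```

```text
travel [ 0.2006 -0.0027 -0.2243] dr None q [ 0.28  0.1   1.93 -0.02  1.11  0.39] x [ 0.994 -0.107  0.006] z [ 0.004 -0.014 -1.   ]
wrist [501.3 211.4] 26.0 z 120.0 slope [0.004 0.003]
wrist [514.8 132. ] 26.1 z 120.1 slope [ 0.014 -0.001]
wrist [529.6  56. ] 25.7 z 120.0 slope [ 0.01  -0.021]
wrist knob 472 [590.6 196.8 178.6] [586. 189. 157.] [600. 204. 189.]
top [516.1 130.6] 25.9 z 119.4 slope [0.005 0.005]
top [528.7  52.5] 25.9 z 119.4 slope [-0.004 -0.002]
top knob 54 [593.4 194.4 179.3] [587. 189. 157.] [602. 201. 189.]
scene [499.2 211.1] 27.9 z 120.9 slope [0.    0.029]
scene [513.1 132.4] 28.6 z 120.9 slope [0.003 0.01 ]
scene [528.8  53.5] 27.6 z 120.6 slope [-0.039  0.026]
scene knob 41 [594.6 193.4 175.4] [587. 189. 157.] [602. 201. 190.]
```

View pics/c2.png

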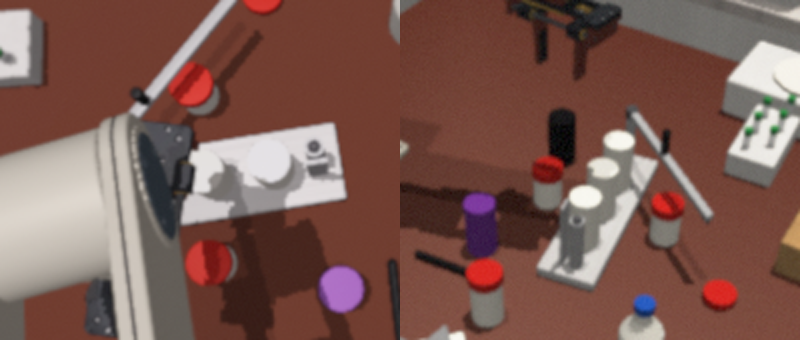

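The jar is seated: its top is level at 120 mm at (514.8,132.0), and the other two jars have not moved. In the crop the three jars stand in the row at (585,200), (602,170) and (618,145), with the keeper open and its knob at (666,140). Next the keeper.

```bash
python3 - <<'E'
from h import *
go((594.5,196.5,225),pose(52.7,0))
E
```

```text
travel [ 0.3972  0.1591 -0.1319] dr [0.0077 0.0064 0.6532] q [ 0.28  0.1   1.93 -0.02  1.11  0.39] x [ 0.994 -0.106  0.004] z [ 0.003 -0.015 -1.   ]
```

Emit:
jog_arm --travel '[[0.03, 0.012, 0], [0.08, 0.032, 0], [0.13, 0.052, 0], [0.18, 0.072, 0], [0.23, 0.092, 0], [0.28, 0.112, 0], [0.33, 0.132, 0], [0.37, 0.148, -0.02], [0.397, 0.159, -0.05], [0.397, 0.159, -0.08]]' --dr '[[0, 0, 0.06], [0.001, 0.001, 0.13], [0.002, 0.001, 0.2], [0.003, 0.002, 0.27], [0.004, 0.003, 0.34], [0.005, 0.004, 0.41], [0.006, 0.005, 0.48], [0.007, 0.006, 0.55], [0.008, 0.006, 0.61], [0.008, 0.006, 0.653]]' --hand 0

```text
t: 15.55
ee_pos: [596.7, 196.8, 244.1]
orientation: [-2.813, -1.398, -0.001]
ft_force: [0.3, -0.4, -0.8]
width: 43.5
```

```bash
python3 - <<'E'
from h import *
go((594.5,196.5,152),pose(52.7,0))
d=grab('wrist');W=cloud(d);X,Y,Z=np.moveaxis(W,-1,0)
m=(Z>150)&(Z<190)&(np.hypot(X-594,Y-197)<18);P=W[m]
print(m.sum(),P.mean(0).round(1),P.min(0).round(1),P.max(0).round(1)); m=m&(Z>184);print(m.sum(),W[m].mean(0))
E
```

```text
travel [-0.0055 -0.0007 -0.2303] dr [-0.0004  0.0002 -0.0019] q [ 0.3   0.41  1.6   0.    1.13 -0.62] x [0.604 0.797 0.001] z [ 0.     0.001 -1.   ]
390 [591.4 198.1 179.7] [586.3 190.2 150.1] [600.4 203.6 188.7]
241 [592.86350804 196.87738845 186.75069875]
```

Emit:
jog_arm --travel '[[-0.007, 0, -0.02], [-0.007, 0, -0.05], [-0.007, 0, -0.08], [-0.007, 0, -0.11], [-0.007, 0, -0.14], [-0.007, 0, -0.17], [-0.007, 0, -0.195], [-0.007, 0, -0.215], [-0.007, 0, -0.225], [-0.007, 0, -0.228]]' --dr '[[0, 0, 0], [0, 0, 0], [0, 0, 0], [0, 0, 0], [0, 0, 0], [0, 0, 0], [0, 0, 0], [0, 0, 0], [0, 0, 0], [0, 0, 0]]'

```text
t: 16.6
ee_pos: [591.8, 196.1, 150.1]
orientation: [-2.81, -1.402, 0.006]
ft_force: [0.3, 0.7, 1.3]
width: 43.8
```

Emit:
jog_arm --travel '[[0, 0, 0], [0, 0, 0], [0, 0, 0], [0, 0, 0], [0, 0, 0], [0, 0, 0], [0, 0, 0], [0, 0, 0], [0, 0, 0], [0, 0, 0]]' --dr '[[0, 0, 0], [0, 0, 0], [0, 0, 0], [0, 0, 0], [0, 0, 0], [0, 0, 0], [0, 0, 0], [0, 0, 0], [0, 0, 0], [0, 0, 0]]' --hand -1

```text
t: 17.6
ee_pos: [592.1, 196.2, 150.4]
orientation: [-2.81, -1.402, 0.005]
ft_force: [0.0, -0.2, 4.4]
width: 13.5
```

```bash
cat > arc.py <<'E'
from h import *
import sys
o=telemetry.get_obs();p=o['ee_pos'];print(p.round(1),o['width'],o['ft_force'].round(1))
pv=np.array([491.5,275.1]);v=p[:2]-pv;r=np.hypot(*v);a0=np.degrees(np.arctan2(v[1],v[0]));print('r',r,'keeper deg',a0+80.7)
end=float(sys.argv[1])
for k in range(1,11):
    s=k/10;a=np.radians(a0+s*(-80.7+end-a0));q=pv+r*np.array([np.cos(a),np.sin(a)])
    print(((q-p[:2])/400).round(4),round(s*(-80.7+end-a0)/90,4))
E
python3 arc.py 18
```

```text
[592.1 196.2 150.4] 13.45617575593123 [ 0.  -0.2  4.4]
r 127.87680838638097 keeper deg 42.60467212413409
[-0.0087 -0.0106] -0.0273
[-0.0178 -0.0209] -0.0547
[-0.0274 -0.0307] -0.082
[-0.0374 -0.0401] -0.1094
[-0.0478 -0.0491] -0.1367
[-0.0586 -0.0576] -0.164
[-0.0697 -0.0657] -0.1914
[-0.0811 -0.0732] -0.2187
[-0.0929 -0.0803] -0.246
[-0.105  -0.0868] -0.2734
```

Emit:
jog_arm --travel '[[-0.0087, -0.0106, 0], [-0.0178, -0.0209, 0], [-0.0274, -0.0307, 0], [-0.0374, -0.0401, 0], [-0.0478, -0.0491, 0], [-0.0586, -0.0576, 0], [-0.0697, -0.0657, 0], [-0.0811, -0.0732, 0], [-0.0929, -0.0803, 0], [-0.105, -0.0868, 0]]' --dr '[[0, 0, -0.027], [0, 0, -0.055], [0, 0, -0.082], [0, 0, -0.109], [0, 0, -0.137], [0, 0, -0.164], [0, 0, -0.191], [0, 0, -0.219], [0, 0, -0.246], [0, 0, -0.273]]'

```text
t: 18.6
ee_pos: [550.0, 161.5, 150.4]
orientation: [-3.044, -0.769, 0.005]
ft_force: [0.2, 1.2, 2.9]
width: 13.3
```

```bash
python3 arc.py 4
```

```text
[550.  161.5 150.4] 13.324447996794966 [0.2 1.2 2.9]
r 127.78402622243973 keeper deg 17.93598534981865
[-0.007  -0.0035] -0.0155
[-0.014  -0.0068] -0.031
[-0.0211 -0.0099] -0.0465
[-0.0283 -0.0129] -0.0619
[-0.0355 -0.0156] -0.0774
[-0.0429 -0.0182] -0.0929
[-0.0502 -0.0207] -0.1084
[-0.0577 -0.0229] -0.1239
[-0.0652 -0.025 ] -0.1394
[-0.0727 -0.0269] -0.1548
```

Forces are tiny, so the arc model is good.

Emit:
jog_arm --travel '[[-0.007, -0.0035, 0], [-0.014, -0.0068, 0], [-0.0211, -0.0099, 0], [-0.0283, -0.0129, 0], [-0.0355, -0.0156, 0], [-0.0429, -0.0182, 0], [-0.0502, -0.0207, 0], [-0.0577, -0.0229, 0], [-0.0652, -0.025, 0], [-0.0727, -0.0269, 0]]' --dr '[[0, 0, -0.016], [0, 0, -0.031], [0, 0, -0.047], [0, 0, -0.062], [0, 0, -0.077], [0, 0, -0.093], [0, 0, -0.108], [0, 0, -0.124], [0, 0, -0.139], [0, 0, -0.155]]'

```text
t: 19.6
ee_pos: [520.6, 150.6, 150.4]
orientation: [-3.115, -0.39, 0.004]
ft_force: [-0.1, 0.7, 1.4]
width: 13.4
```

```bash
python3 arc.py -0.3
```

```text
[520.6 150.6 150.4] 13.379996160874004 [-0.1  0.7  1.4]
r 127.82733256194474 keeper deg 3.881206852686347
[-0.0023 -0.0005] -0.0046
[-0.0045 -0.001 ] -0.0093
[-0.0068 -0.0015] -0.0139
[-0.0091 -0.002 ] -0.0186
[-0.0114 -0.0025] -0.0232
[-0.0137 -0.0029] -0.0279
[-0.016  -0.0033] -0.0325
[-0.0183 -0.0037] -0.0372
[-0.0206 -0.0041] -0.0418
[-0.0229 -0.0045] -0.0465
```

Emit:
jog_arm --travel '[[-0.0023, -0.0005, 0], [-0.0045, -0.001, 0], [-0.0068, -0.0015, 0], [-0.0091, -0.002, 0], [-0.0114, -0.0025, 0], [-0.0137, -0.0029, 0], [-0.016, -0.0033, 0], [-0.0183, -0.0037, 0], [-0.0206, -0.0041, 0], [-0.0229, -0.0045, 0]]' --dr '[[0, 0, -0.005], [0, 0, -0.009], [0, 0, -0.014], [0, 0, -0.019], [0, 0, -0.023], [0, 0, -0.028], [0, 0, -0.033], [0, 0, -0.037], [0, 0, -0.042], [0, 0, -0.046]]'

```text
t: 20.6
ee_pos: [512.6, 149.2, 150.5]
orientation: [-3.127, -0.276, 0.002]
ft_force: [1.3, 0.9, 2.9]
width: 13.8
```

```bash
python3 arc.py -1
```

```text
[512.6 149.2 150.5] 13.755896739407891 [1.3 0.9 2.9]
r 127.68622508924685 keeper deg 0.21211010564405797
[-0.0007 -0.0001] -0.0013
[-0.0013 -0.0002] -0.0027
[-0.002  -0.0003] -0.004
[-0.0027 -0.0004] -0.0054
[-0.0033 -0.0005] -0.0067
[-0.004  -0.0006] -0.0081
[-0.0047 -0.0007] -0.0094
[-0.0053 -0.0008] -0.0108
[-0.006  -0.0009] -0.0121
[-0.0067 -0.001 ] -0.0135
```

Emit:
jog_arm --travel '[[-0.001, 0, 0], [-0.002, 0, 0], [-0.003, -0.0005, 0], [-0.004, -0.0005, 0], [-0.005, -0.0005, 0], [-0.006, -0.001, 0], [-0.007, -0.001, 0], [-0.007, -0.001, 0], [-0.007, -0.001, 0], [-0.007, -0.001, 0]]' --dr '[[0, 0, 0], [0, 0, 0], [0, 0, 0], [0, 0, 0], [0, 0, 0], [0, 0, 0], [0, 0, 0], [0, 0, 0], [0, 0, 0], [0, 0, 0]]'

```text
t: 21.6
ee_pos: [511.8, 149.1, 150.5]
orientation: [-3.126, -0.276, -0.005]
ft_force: [9.8, 1.1, -5.3]
width: 13.5
```

```bash
python3 arc.py -1.5 | head -3
```

```text
[511.8 149.1 150.5] 13.463524264576908 [ 9.8  1.1 -5.3]
r 127.63313522362064 keeper deg -0.16748901255576243
[-0.0007 -0.0001] -0.0015
```

Emit:
jog_arm --travel '[[-0.002, 0, 0], [-0.004, 0, 0], [-0.006, 0, 0], [-0.008, 0, 0], [-0.009, 0, 0], [-0.009, 0, 0], [-0.009, 0, 0], [-0.009, 0, 0], [-0.009, 0, 0], [-0.009, 0, 0]]' --dr '[[0, 0, 0], [0, 0, 0], [0, 0, 0], [0, 0, 0], [0, 0, 0], [0, 0, 0], [0, 0, 0], [0, 0, 0], [0, 0, 0], [0, 0, 0]]'

```text
t: 22.6
ee_pos: [511.8, 149.1, 150.6]
orientation: [-3.126, -0.276, -0.016]
ft_force: [16.2, -1.5, -12.2]
width: 13.4
```

Hard stop: more force but no movement, so the bar is home. Relax, open and lift.

Emit:
jog_arm --travel '[[0, 0, 0], [0, 0, 0], [0, 0, 0], [0, 0, 0], [0, 0, 0], [0, 0, 0], [0, 0, 0], [0, 0, 0], [0, 0, 0], [0, 0, 0]]' --dr '[[0, 0, 0], [0, 0, 0], [0, 0, 0], [0, 0, 0], [0, 0, 0], [0, 0, 0], [0, 0, 0], [0, 0, 0], [0, 0, 0], [0, 0, 0]]'

```text
t: 23.6
ee_pos: [512.0, 149.1, 150.5]
orientation: [-3.126, -0.277, -0.017]
ft_force: [6.6, -0.2, -3.0]
width: 13.5
```

Emit:
jog_arm --travel '[[0, 0, 0], [0, 0, 0], [0, 0, 0], [0, 0, 0], [0, 0, 0], [0, 0, 0], [0, 0, 0], [0, 0, 0], [0, 0, 0], [0, 0, 0]]' --dr '[[0, 0, 0], [0, 0, 0], [0, 0, 0], [0, 0, 0], [0, 0, 0], [0, 0, 0], [0, 0, 0], [0, 0, 0], [0, 0, 0], [0, 0, 0]]' --hand 0

```text
t: 24.6
ee_pos: [512.0, 149.1, 150.5]
orientation: [-3.126, -0.277, -0.017]
ft_force: [0.2, -0.3, 0.0]
width: 43.7
```

Emit:
jog_arm --travel '[[0, 0, 0.01], [0, 0, 0.03], [0, 0, 0.06], [0, 0, 0.1], [0, 0, 0.16], [0, 0, 0.23], [0, 0, 0.3], [-0.08, 0, 0.34], [-0.16, 0, 0.38], [-0.2, 0, 0.4]]' --dr '[[0, 0, 0], [0, 0, 0], [0, 0, 0], [0, 0, 0], [0, 0, 0], [0, 0, 0], [0, 0, 0], [0, 0, 0], [0, 0, 0], [0, 0, 0]]'

```text
t: 25.6
ee_pos: [430.4, 149.0, 312.8]
orientation: [-3.126, -0.277, -0.02]
ft_force: [0.6, 0.2, -0.6]
width: 43.8
```

```bash
python3 chk.py c3; python3 - <<'E'
from h import *
for n in('wrist','top','scene'):
    d=grab(n);W=cloud(d);X,Y,Z=np.moveaxis(W,-1,0)
    Yr=-.1616*(X-514.9)+.987*(Y-132);Xr=.987*(X-514.9)+.1616*(Y-132)
    m=(Z>132)&(Z<145)&(abs(Xr)<60)&(Yr<120)&(Yr>-118)&(abs(Yr-15)>15)
    if m.sum()>30:
        l=cv2.fitLine(np.c_[Xr[m],Yr[m]].astype(np.float32),cv2.DIST_HUBER,0,.01,.01).ravel();print(n,m.sum(),'bar keeper deg',np.degrees(np.arctan(-l[0]/l[1])).round(2),'x at y=-100..100',[(l[2]+(y-l[3])*l[0]/l[1]).round(1) for y in(-120,0,120)])
    m=(Z>155)&(Z<192)&(np.hypot(X-512,Y-148)<25)
    if m.sum(): print(n,'knob',W[m].mean(0).round(1))
    for nm,c,h in(('L',(501.5,211),120),('M',(514.8,132),120),('R',(528.3,53),120),('short',(628,155),80),('front',(410,126),80),('tall',(476,-152),100),('purple',(381,-32),100),('black',(370,237),100)):
        m=(np.hypot(X-c[0],Y-c[1])<35)&(abs(Z-h)<4)
        if m.sum()>30: k=cv2.minEnclosingCircle(W[m][:,:2].astype(np.float32));print(' ',nm,np.round(k[0],1),round(k[1],1),np.median(Z[m]).round(1))
E
```

```text
travel [ 0.2131 -0.0431 -0.307 ] dr None q [0.31 0.05 1.9  0.   1.18 0.13] x [0.984 0.176 0.013] z [ 0.012  0.005 -1.   ]
wrist 1476 bar keeper deg 0.61 x at y=-100..100 [np.float32(0.4), np.float32(-0.8), np.float32(-2.1)]
wrist knob [509.5 149.6 179.5]
  L [501.5 211.3] 26.3 120.2
  M [514.6 132.9] 26.1 120.0
  short [627.7 156.3] 27.4 80.1
  front [408.4 127.5] 27.5 79.8
  black [367.6 242.1] 26.0 100.0
top 383 bar keeper deg 0.05 x at y=-100..100 [np.float32(0.1), np.float32(0.0), np.float32(-0.1)]
top knob [511.9 144.9 180.2]
  M [516.  130.7] 26.0 119.6
  R [528.8  52.5] 25.8 119.3
  short [629.6 155.1] 27.6 79.5
  front [409.9 126.5] 27.4 79.3
  tall [ 477.1 -152. ] 27.4 99.2
  purple [380.3 -32.6] 25.7 99.3
scene 176 bar keeper deg -0.09 x at y=-100..100 [np.float32(1.6), np.float32(1.8), np.float32(1.9)]
scene knob [513.5 144.6 173.7]
  L [504.  212.1] 25.2 120.8
  M [514.1 130.6] 28.0 120.6
  R [527.   51.7] 27.0 120.6
  short [626.9 156.8] 30.9 81.0
  front [410.1 128.9] 30.0 80.8
  tall [ 477.4 -152. ] 28.4 100.6
  purple [380.  -31.9] 27.2 100.7
  black [368.5 241.9] 27.3 100.7
```

View pics/c3.png

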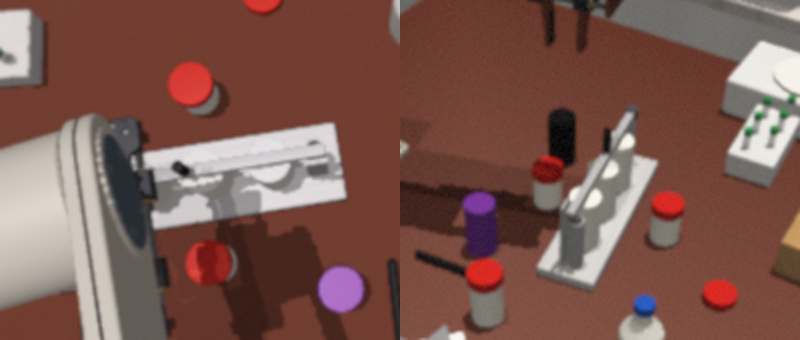

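The bar lies over the jars with its end on the latch post at (318,150) in the left half and (575,215) in the right. The bystanders are where they were, and the gripper is clear.

```bash
python3 -c "
from h import *
print(ticket.close_job())"
```

```text
the job is handed in; nothing more can be done
None
```

The jar is upside down on the middle peg, the keeper bar is shut against its stop, and I handed the job in with the gripper open and clear. The robot's clock stood at about 26 s of the 72 s allowed.

- **Jar:** I gripped it by its free closed end, turned it the remaining 40° and lowered it with about 16 N at contact. Its top measures 120 mm and level in all three cameras, so the rim sits flat on the deck.
- **Keeper bar:** I swung it by the knob until a stronger push moved it no further (16 N in the push direction), then let go. After release the cameras put its angle at 0.6° (wrist), 0.05° (top) and -0.1° (scene), all below the 1.7° at which the ball holds it. I did not see the ball snap in; that it is home rests on the stop and these angles.
- **Other things:** The two jars already on the rack and the three capped sample jars measure where they were, within camera error. The black look-alike's position reads about 6 mm different in y between the first and last checks. The methods differed and it looks unmoved in the pictures, so I put that down to the measurement. The wash bottle, beaker, marker and spare cap were not measured again, and the arm's path kept clear of them.

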